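# Set a contour gauge back to zero

## Robot

A 6-joint arm with a two-finger parallel gripper is mounted at the origin on a cart in front of the work surface, level with it; the furniture and walls round the work are solid. World frame = base frame: x ahead of the robot, y to its left, z up, the work surface at z = 0. Lengths are in m, angles in rad, forces in N, time in s.
With the tool pointing down it reaches from about 0.25 to 0.85 m from the base axis. Payload 12.5 kg.
Tool frame: the origin (TCP) lies on the centre line of the jaws, within the pads' length; the fingertips stand 14 mm ahead of it and the grasp point (between the pads) lies 5 mm behind it (manip.tip_extent is the distance from the TCP to the fingertips, in m); z points along the fingers, y is the line along which they close (so a half turn about z gives the same grasp; the last joint's range is limited). The gripper opens to 93 mm and grips with 3 to 60 N. Pads are 15 mm wide; open, the fingers measure 128 mm over their backs; the gripper's body (75 mm by 188 mm) begins 65 mm behind the grasp point.
Start: joints at [-1.405, 0.351, 1.652, -0, 1.139, -0.085], TCP at [0.137, -0.533, 0.233] pointing down, gripper open.
Joint ranges: [-2.75, 2.75], [-0.79, 2.1], [0.01, 2.65], [-1.57, 4.71], [0.07, 3.14], [-2.87, 2.87]. Speed limits (rad/s): [2.22, 2.22, 2.79, 3.14, 3.14, 3.14].

## Interface

Orientations are given as a unit quaternion [x, y, z, w].
In Python, from plant import manip gives the robot as it stands.
- The arm moves only by the tool shift_gripper, called after "Call:" as name(argument=value, ...) on one line, values as JSON. Schema: {"type":"object","properties":{"motion":{"type":"string"},"only":{"type":"string"},"quiet":{"type":"boolean"},"lines":{"type":"string"}},"required":["motion"],"additionalProperties":false}. motion is a string of 1 to 12 rows, parted by a bar, with the numbers parted by spaces; each row has 5 numbers: dx, dy, dz in m, then a turn about the tool's z in rad, then the opening from 0.0 (shut) to 1.0 (fully open); each row is the pose to reach, as a shift and turn from the pose commanded when the call began, along the tool's axes at that moment; what a row does not reach only later rows make up. A row lasts 1/10 s, in which the tool goes at most 0.05 m and 0.15 rad, less where a joint would pass 70% of its speed; a pose out of reach is approached as far as the arm can. The fingers move at their own pace and stop on an object; the grip force is fixed at half the most. Time passes only in rows, so rows that do not move let the fingers close. The tool returns the time, the measured TCP pose, the force, the opening and the grip force at its end. only (a regular expression) keeps the lines of the reply that match it, lines (a string "A,B") keeps lines A to B, and quiet returns only ok. Input that does not fit is refused with a message, and nothing moves.
- manip.get_state(): the state, without advancing time (a new reading comes with each control period).
- manip.get_image(name): name is "scene" or "top" or "wrist"; returns the picture (400x640x3 uint8, red, green, blue); there is no depth.
- manip.camera_model(name): a dict with "camera_matrix" (3x3 intrinsics, pixels), "R" (3x3) and "t" (3): a world point X has camera coordinates R X + t. Camera axes: x right, y down, z forward; pixel columns grow to the right and rows downward; lengths in m; the calibration is good to about 2 mm. A picture is of the moment at which its call begins: read the wrist's pose just before it. camera_model takes no time and is no camera call; for the wrist camera it gives the pose at the moment of the call.
- manip.hand_in(): hands the job in; it is judged then, once.
The state is a dict: "t": time; "joint_pos": joint angles; "joint_vel": joint speeds; "tau": joint torques, N m; "position": TCP position; "eef_rot": TCP orientation; "wrist_force": force on the tool from outside, world axes, zero at the start; "ft_torque": the same for the moment, N m; "width": opening from 0.0 (shut) to 1.0 (fully open); "grasp_force": force on a finger pad.
Only numpy, scipy, OpenCV 4.12 (cv2) and the standard library are available. Lean on these libraries where they do the work, as an engineer would, in place of code of your own. Each camera call takes 0.05 s, during which the arm holds its last target. There are 200 camera calls.

## Task

The contour gauge standing on the desk still holds the outline of the last sherd. With the fingertips only, work along its row of leaves from the end with the round clamp knob to the other end, lightly pressing the leaves down as you pass until every one is flush with the rails. Leave the gauge standing where it is, do not pick up or shift anything, and take the hand away when done.

Things in the scene. Friction and masses are not known exactly. Their poses are not given: they have to be found in the camera images.
- gauge: contour gauge standing loose on two feet, 1.2 kg: two dark steel rails (together 23 mm wide, 154 mm long) hold a row of twelve bright steel leaves between black end cheeks; 80 x 191 x 75 mm over all. Origin at the centre of its underside, z up; the row runs along y; a round black knob (29 mm across, axis 55 mm high) sticks out at the +y end, to y = +106 mm. Rails are rigid: meet them slowly
- gauge_top (a point): middle of the row at the height of the rails' flat tops, 75 mm above the gauge's origin; axes as the gauge's. The leaves, 10 mm wide along y and 6.5 mm thick, stand at x = 0 at 11 mm pitch: leaf1 at y = +60.5 mm at the knob end, leaf2 at +49.5 mm, and so on to leaf12 at y = -60.5 mm
- leaf1 (a joint): height of leaf 1 (counted from the knob end) over the rails' tops in m: 0 = flush, up to 0.02; slides straight down under about 0.6 N (several under the fingers add up), stays where it is left and stops about 1 mm below flush
- leaf2 (a joint): height of leaf 2 (counted from the knob end) over the rails' tops in m: 0 = flush, up to 0.02; slides straight down under about 0.6 N (several under the fingers add up), stays where it is left and stops about 1 mm below flush
- leaf3 (a joint): height of leaf 3 (counted from the knob end) over the rails' tops in m: 0 = flush, up to 0.02; slides straight down under about 0.6 N (several under the fingers add up), stays where it is left and stops about 1 mm below flush
- leaf4 (a joint): height of leaf 4 (counted from the knob end) over the rails' tops in m: 0 = flush, up to 0.02; slides straight down under about 0.6 N (several under the fingers add up), stays where it is left and stops about 1 mm below flush
- leaf5 (a joint): height of leaf 5 (counted from the knob end) over the rails' tops in m: 0 = flush, up to 0.02; slides straight down under about 0.6 N (several under the fingers add up), stays where it is left and stops about 1 mm below flush
- leaf6 (a joint): height of leaf 6 (counted from the knob end) over the rails' tops in m: 0 = flush, up to 0.02; slides straight down under about 0.6 N (several under the fingers add up), stays where it is left and stops about 1 mm below flush
- leaf7 (a joint): height of leaf 7 (counted from the knob end) over the rails' tops in m: 0 = flush, up to 0.02; slides straight down under about 0.6 N (several under the fingers add up), stays where it is left and stops about 1 mm below flush
- leaf8 (a joint): height of leaf 8 (counted from the knob end) over the rails' tops in m: 0 = flush, up to 0.02; slides straight down under about 0.6 N (several under the fingers add up), stays where it is left and stops about 1 mm below flush
- leaf9 (a joint): height of leaf 9 (counted from the knob end) over the rails' tops in m: 0 = flush, up to 0.02; slides straight down under about 0.6 N (several under the fingers add up), stays where it is left and stops about 1 mm below flush
- leaf10 (a joint): height of leaf 10 (counted from the knob end) over the rails' tops in m: 0 = flush, up to 0.02; slides straight down under about 0.6 N (several under the fingers add up), stays where it is left and stops about 1 mm below flush
- leaf11 (a joint): height of leaf 11 (counted from the knob end) over the rails' tops in m: 0 = flush, up to 0.02; slides straight down under about 0.6 N (several under the fingers add up), stays where it is left and stops about 1 mm below flush
- leaf12 (a joint): height of leaf 12 (counted from the knob end) over the rails' tops in m: 0 = flush, up to 0.02; slides straight down under about 0.6 N (several under the fingers add up), stays where it is left and stops about 1 mm below flush
- sherd_rim: brown pottery sherd, 24 x 36 x 12 mm, loose on the desk beside the gauge; bystander
- brush: dusting brush with wooden handle, 24 x 180 x 15 mm, loose on the desk along the gauge's other side; bystander
- eraser: eraser in a sleeve, 21 x 44 x 11 mm, loose on the desk past the end without the knob; bystander

How it is judged:
By the outcome, as a careful person would: the job done as asked, in the order asked, and still so for the second after the job is handed in, with the robot touching nothing.
It also fails if it takes over 61 s, if anything falls off the work surface, if the arm or the gripper's body presses on something with over 40 N, if the wrist force passes 120 N, or if a joint passes its speed limit or range.

## Working session

There is one attempt and no reset: what is moved stays moved. The work goes in short steps, Python scripts to look and compute and a tool call to move; the robot and the scene stay as the last step left them, time stands still between calls to the robot, and variables do not carry over. Pictures are saved under pics/ and viewed, at most 10 in all, crops included, and the job is handed in when it is done.

```bash
ls; mkdir -p pics; python3 - <<'E'
from plant import manip
import cv2,numpy as np
s=manip.get_state();print({k:np.round(v,3).tolist() for k,v in s.items()})
ims=[]
for n in("scene","top"):
    im=manip.get_image(n)[:,:,::-1];cv2.imwrite(f"pics/{n}0.png",im)
    m=manip.camera_model(n);print(n,np.round(m["camera_matrix"],1).tolist(),np.round(m["R"],3).tolist(),np.round(m["t"],3).tolist())
E
```

```text
pics
plant.py
{'t': 0.0, 'joint_pos': [-1.405, 0.351, 1.652, -0.0, 1.139, -0.085], 'joint_vel': [0.001, -0.001, 0.002, -0.001, -0.0, 0.001], 'tau': [-0.001, -49.732, -28.526, 0.07, 0.026, -0.0], 'position': [0.136, -0.532, 0.232], 'eef_rot': [0.992, 0.125, -0.0, -0.001], 'wrist_force': [-0.314, -0.652, 0.003], 'ft_torque': [-0.013, 0.02, 0.009], 'grasp_force': 0.0, 'width': 0.998}
scene [[446.5, 0.0, 326.8], [0.0, 446.5, 195.9], [0.0, 0.0, 1.0]] [[-0.597, -0.802, 0.003], [-0.413, 0.304, -0.859], [0.688, -0.514, -0.513]] [0.378, 0.285, 0.517]
top [[414.4, 0.0, 316.0], [0.0, 414.4, 200.6], [0.0, 0.0, 1.0]] [[-0.021, -1.0, -0.02], [-0.987, 0.024, -0.162], [0.162, 0.017, -0.987]] [0.079, 0.553, 0.85]
```

View pics/top0.png

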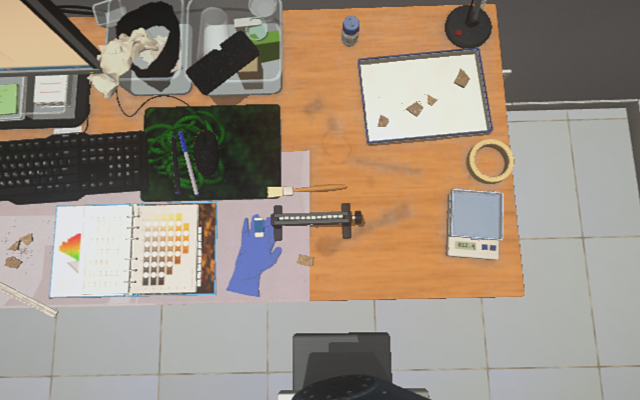

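View pics/scene0.png

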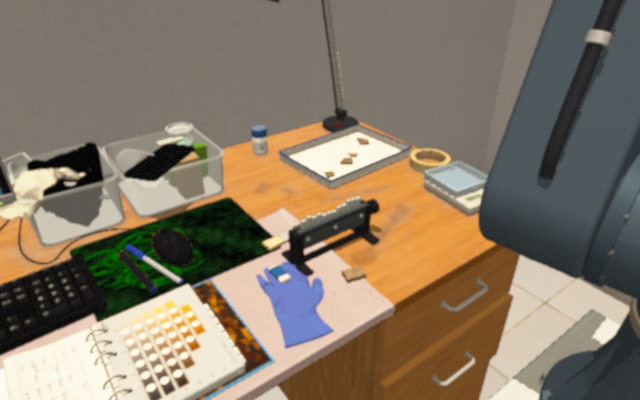

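The top view shows the gauge at about (313,218), with its knob at right (360,218), toward world -y. The sherd is at (305,260), the brush at (305,188) and the eraser at (260,227). In the scene view the gauge spans (290,250) to (375,208). Next I'll get a coarse location and zoomed crops.

```bash
cat > h.py <<'E'
from plant import manip
import cv2,numpy as np
def ray(n,uv,m=None):
    m=m or manip.camera_model(n);R,t=np.array(m["R"]),np.array(m["t"])
    d=R.T@np.linalg.solve(np.array(m["camera_matrix"]),[uv[0],uv[1],1.]);return -R.T@t,d
def plane(n,uv,z,m=None):
    c,d=ray(n,uv,m);return c+d*(z-c[2])/d[2]
def tri(rays):
    A=np.zeros((3,3));b=np.zeros(3)
    for c,d in rays:
        d=d/np.linalg.norm(d);P=np.eye(3)-np.outer(d,d);A+=P;b+=P@c
    x=np.linalg.solve(A,b)
    return x,[float(np.linalg.norm(np.cross(x-c,d/np.linalg.norm(d)))) for c,d in rays]
E
python3 - <<'E'
from h import *
for n,uv in(("knob",(360,218)),("farcheek",(277,220)),("nearcheek",(347,220)),("mid",(313,218))):print(n,plane("top",uv,.075).round(3))
for n,uv in(("sherd",(305,260)),("brush",(305,188)),("eraser",(260,227))):print(n,plane("top",uv,.01).round(3))
t=cv2.imread("pics/top0.png")[170:275,240:380];s=cv2.imread("pics/scene0.png")[185:285,250:390]
cv2.imwrite("pics/c.png",np.vstack([cv2.resize(i,(700,300 if 0 else 295),interpolation=cv2.INTER_CUBIC) for i in(t,s)]))
E
```

```text
knob [ 0.512 -0.025  0.075]
farcheek [0.511 0.147 0.075]
nearcheek [0.508 0.002 0.075]
mid [0.514 0.073 0.075]
sherd [0.429 0.094 0.01 ]
brush [0.59  0.091 0.01 ]
eraser [0.504 0.193 0.01 ]
```

View pics/c.png

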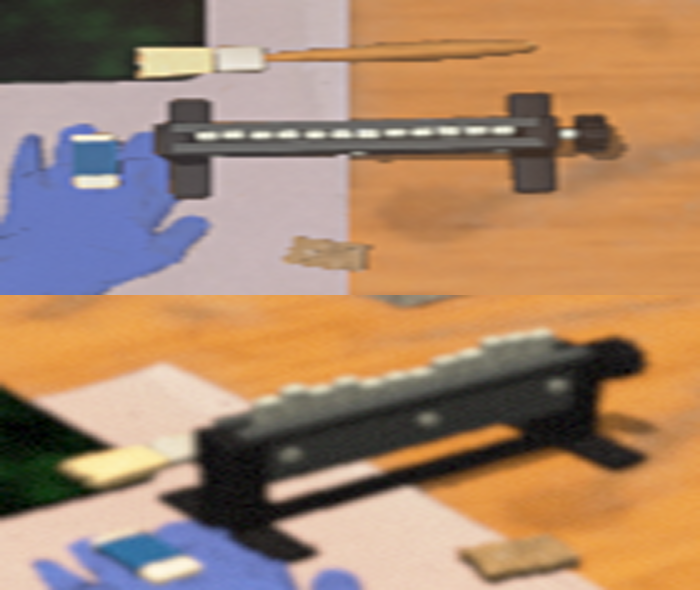

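The gauge centre is near (0.513, 0.073), its row runs along world y and the knob points to -y. I'll fly above it and turn so the jaws close across the rails, with the fingers shut.

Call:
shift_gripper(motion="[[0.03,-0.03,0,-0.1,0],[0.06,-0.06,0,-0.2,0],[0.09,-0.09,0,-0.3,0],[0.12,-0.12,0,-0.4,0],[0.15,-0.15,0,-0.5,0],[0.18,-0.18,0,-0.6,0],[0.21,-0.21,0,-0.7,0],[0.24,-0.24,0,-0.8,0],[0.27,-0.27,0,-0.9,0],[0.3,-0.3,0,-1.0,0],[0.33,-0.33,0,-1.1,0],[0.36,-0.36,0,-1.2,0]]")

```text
refused: motion: the value is not of type 'string' (schema: type "string"). Nothing was moved.
```

The call was refused and nothing moved: it wants rows parted by a bar, with the numbers parted by spaces. Same move again in that form.

Call:
shift_gripper(motion="0.03 -0.03 0 -0.1 0 | 0.06 -0.06 0 -0.2 0 | 0.09 -0.09 0 -0.3 0 | 0.12 -0.12 0 -0.4 0 | 0.15 -0.15 0 -0.5 0 | 0.18 -0.18 0 -0.6 0 | 0.21 -0.21 0 -0.7 0 | 0.24 -0.24 0 -0.8 0 | 0.27 -0.27 0 -0.9 0 | 0.3 -0.3 0 -1.0 0 | 0.33 -0.33 0 -1.1 0 | 0.36 -0.36 0 -1.2 0")

```text
t: 1.3
position: [0.3964, -0.093, 0.2327]
eef_rot: [0.747, 0.665, 0.0, 0.0]
wrist_force: [1.3, -1.0, -0.2]
width: 0.023
grasp_force: 0.0
```

```bash
python3 -c "
from h import *
s=manip.get_state();m=manip.camera_model('wrist');R=np.array(m['R']);print(s['position'],s['eef_rot'],'cam',-R.T@np.array(m['t']),R[2],m['camera_matrix'][0])"
```

```text
[ 0.39641252 -0.09296269  0.23266093] [7.46871019e-01 6.64968930e-01 2.71142685e-05 5.40791310e-05] cam [ 0.40607001 -0.01584108  0.38485685] [-0.03199165 -0.27455708 -0.96103847] [343.92825807   0.         318.1473363 ]
```

Call:
shift_gripper(motion="0.03 0.01 0 -0.05 0 | 0.06 0.02 0 -0.1 0 | 0.075 0.025 0 -0.116 0 | 0.075 0.025 0 -0.116 0 | 0.075 0.025 0 -0.116 0")

```text
t: 1.8
position: [0.4294, -0.0234, 0.2324]
eef_rot: [0.708, 0.706, -0.0, -0.0]
wrist_force: [0.2, -0.4, 0.2]
width: 0.004
grasp_force: 0.0
```

```bash
cat > snap.py <<'E'
from h import *;import sys,pickle
i=sys.argv[1];m=manip.camera_model("wrist");im=manip.get_image("wrist")[:,:,::-1];cv2.imwrite(f"pics/w{i}.png",im);pickle.dump(m,open(f"w{i}.pkl","wb"))
E
python3 snap.py 1
```

Call:
shift_gripper(motion="0.05 0 0 0 0 | 0.1 0 0 0 0 | 0.13 0 0 0 0 | 0.13 0 0 0 0 | 0.13 0 0 0 0")

```text
t: 2.35
position: [0.4301, 0.1062, 0.2326]
eef_rot: [0.708, 0.706, -0.0, 0.0]
wrist_force: [0.6, -0.6, 0.0]
width: 0.005
grasp_force: 0.0
```

```bash
python3 snap.py 2
python3 -c "
import cv2,numpy as np
cv2.imwrite('pics/w12.png',np.hstack([cv2.resize(cv2.imread(f'pics/w{i}.png'),(640,400))[:,120:520] for i in (1,2)]))"
```

```text
(no output)
```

View pics/w12.png

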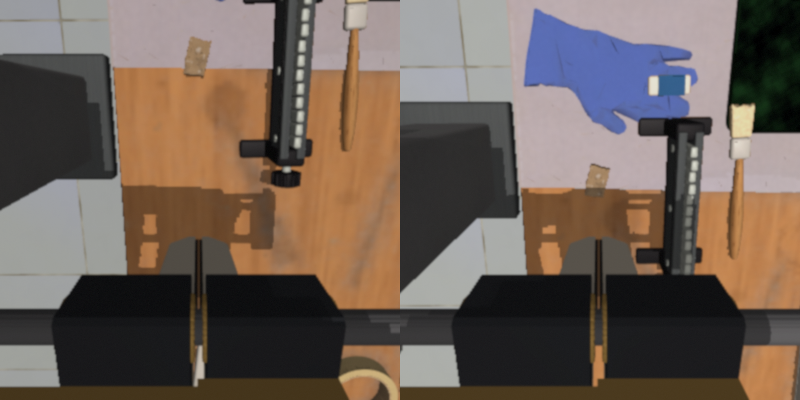

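The left wrist view shows the knob at (285,178) in the crop, the near foot at (277,148) and the leaves running up from (298,145). The right view shows the far cheek at (688,125) and the leaves from (693,140). Next I'll zoom in for exact points.

```bash
python3 -c "
import cv2,numpy as np
a=cv2.imread('pics/w1.png')[0:200,350:450];b=cv2.imread('pics/w2.png')[100:300,350:450]
f=lambda i:cv2.convertScaleAbs(cv2.resize(i,None,fx=3,fy=3,interpolation=cv2.INTER_CUBIC),alpha=1.3,beta=25)
cv2.imwrite('pics/z.png',np.hstack([f(a),f(b)]))
for n,im in(('w1',cv2.imread('pics/w1.png')),('w2',cv2.imread('pics/w2.png'))):
  h=cv2.cvtColor(im,cv2.COLOR_BGR2HSV);m=((h[...,2]>140)&(h[...,1]<40)).astype(np.uint8);m[:,:350]=0;m[:,450:]=0
  k,l,s,c=cv2.connectedComponentsWithStats(m,connectivity=4)
  print(n,[(s[i].tolist(),c[i].round(1).tolist()) for i in range(1,k) if 15<s[i][4]<400])
"
```

```text
w1 [([425, 0, 7, 4, 22], [427.6, 1.2]), ([422, 9, 7, 12, 75], [425.1, 14.5]), ([422, 24, 7, 12, 72], [424.7, 29.3]), ([419, 41, 7, 11, 64], [421.6, 45.9]), ([418, 55, 7, 11, 64], [420.7, 60.1]), ([417, 70, 7, 10, 59], [419.6, 74.5]), ([417, 84, 7, 10, 63], [420.1, 88.5]), ([416, 97, 7, 11, 61], [419.4, 102.2]), ([417, 111, 7, 11, 64], [420.1, 116.0]), ([416, 125, 6, 10, 56], [418.6, 129.5]), ([415, 138, 6, 10, 55], [417.5, 142.3]), ([404, 167, 6, 5, 26], [406.7, 169.0])]
w2 [([368, 76, 11, 20, 211], [373.0, 85.5]), ([411, 147, 7, 11, 65], [414.0, 152.0]), ([411, 161, 7, 10, 61], [414.3, 165.5]), ([409, 172, 7, 10, 59], [412.2, 176.6]), ([409, 185, 7, 10, 60], [411.8, 189.3])]
```

View pics/z.png

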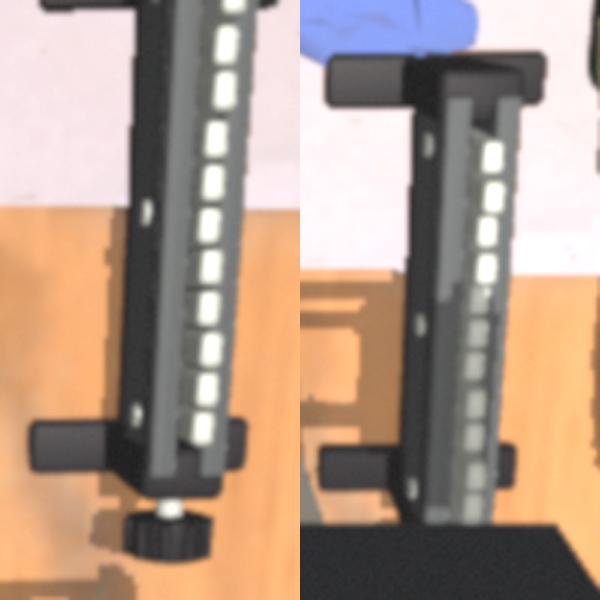

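```bash
python3 - <<'E'
from h import *;import pickle
m1,m2=[pickle.load(open(f"w{i}.pkl","rb")) for i in(1,2)]
print("rail corner",tri([ray("w",(399.7,158.3),m1),ray("w",(391.7,269.3),m2)]))
print("screw head",tri([ray("w",(350+147/3,212/3),m1),ray("w",(350+120/3,100+325/3),m2)]))
A=plane("w",(412.5,158.3),.075,m1);B=plane("w",(411,132.3),.075,m2)
print(A,B,np.linalg.norm(A-B),"mid",(A+B)/2,"dir",np.arctan2(*(B-A)[:2])) 
for z in(.075,.085,.095):print(z,"leaf1",plane("w",(417.5,142.3),z,m1).round(4),"leaf12",plane("w",(414,152),z,m2).round(4))
for l,r in((399.7,425.3),):print("width",np.linalg.norm(plane("w",(l,158.3),.075,m1)-plane("w",(r,158.3),.075,m1)))
# top leaves
im=cv2.imread("pics/top0.png");h=cv2.cvtColor(im,cv2.COLOR_BGR2HSV)
m=((h[...,2]>150)&(h[...,1]<60));m[:212]=0;m[222:]=0;m[:,:278]=0;m[:,344:]=0
v,u=np.nonzero(m);print(u.min(),u.max(),v.mean())
# two-view leaf heights: leaf 12,11,10,9 need the same leaf in w1 (11,10,9 from the top end)
w1=[(417.5,142.3),(418.6,129.5),(420.1,116),(419.4,102.2),(420.1,88.5),(419.6,74.5),(420.7,60.1),(421.6,45.9),(424.7,29.3),(425.1,14.5)]
w2={10:(412.2,176.6),9:(411.8,189.3)}
for k in w2:print(k,tri([ray("w",w1[k-1],m1),ray("w",w2[k],m2)]))
d=(B-A)/np.linalg.norm(B-A);O=(A+B)/2
# height of each leaf: place along row known -> solve for z
for k in range(1,11):
    s=-60.5e-3+11e-3*(k-1);
    n=np.array([d[0],d[1],0]);c,r=ray("w",w1[k-1],m1);t=((O+s*n-c)@n)/(r@n);p=c+r*t;print(k,p.round(4))
E
```

```text
rail corner (array([ 0.51587326, -0.00493659,  0.02418919]), [0.00017911705311893084, 0.00017911705311887812])
screw head (array([0.50277347, 0.07942678, 0.05633657]), [9.257145172233499e-05, 9.257145172223784e-05])
[0.51559222 0.00336471 0.075     ] [0.51339356 0.15609591 0.075     ] 0.15274702360411546 mid [0.51449289 0.07973031 0.075     ] dir -0.014394669088597767
0.075 leaf1 [0.519  0.0177 0.075 ] leaf12 [0.5173 0.1386 0.075 ]
0.085 leaf1 [0.5162 0.0189 0.085 ] leaf12 [0.5146 0.14   0.085 ]
0.095 leaf1 [0.5133 0.0201 0.095 ] leaf12 [0.5118 0.1415 0.095 ]
width 0.02318051837607466
279 342 216.02824858757063
10 (array([0.51421425, 0.11836709, 0.08613459]), [5.120811122157868e-05, 5.120811122157975e-05])
9 (array([0.51404315, 0.10737416, 0.08859491]), [1.8031773311594722e-05, 1.803177331180717e-05])
1 [0.5154 0.0192 0.0876]
2 [0.5148 0.0302 0.09  ]
3 [0.5155 0.0412 0.089 ]
4 [0.5176 0.0523 0.0764]
5 [0.5145 0.0632 0.0863]
6 [0.5136 0.0742 0.085 ]
7 [0.5136 0.0852 0.0852]
8 [0.5143 0.0962 0.0824]
9 [0.5138 0.1072 0.0894]
10 [0.514  0.1182 0.0868]
```

The measurements hold up: rail width is 23.2 mm, length 152.7 mm and leaf pitch 11 mm. Leaf1 is at about (0.5153, 0.0192) and leaf12 at about (0.5136, 0.140). The tip goes above leaf1, biased 2.5 mm toward the knob so that I press one leaf at a time in order.

Call:
shift_gripper(motion="-0.03 0.03 0 -0.015 0 | -0.06 0.06 0 -0.015 0 | -0.0895 0.085 0 -0.015 0 | -0.0895 0.085 0.04 -0.015 0 | -0.0895 0.085 0.08 -0.015 0 | -0.0895 0.085 0.1 -0.015 0 | -0.0895 0.085 0.11 -0.015 0 | -0.0895 0.085 0.11 -0.015 0 | -0.0895 0.085 0.11 -0.015 0")

```text
t: 3.3
position: [0.5155, 0.0163, 0.1237]
eef_rot: [0.703, 0.711, 0.0, 0.001]
wrist_force: [0.1, -0.2, -0.1]
width: 0.006
grasp_force: 0.0
```

Call:
shift_gripper(motion="0 0 0.006 0 0 | 0 0 0.012 0 0 | 0 0 0.016 0 0 | 0 0 0.020 0 0 | 0 0 0.023 0 0 | 0 0 0.026 0 0 | 0 0 0.028 0 0 | 0 0 0.030 0 0 | 0 0 0.031 0 0 | 0 0 0.032 0 0 | 0 0 0.032 0 0")

```text
t: 4.4
position: [0.5149, 0.0169, 0.0906]
eef_rot: [0.703, 0.711, -0.0, 0.0]
wrist_force: [0.3, -0.7, 0.4]
width: 0.004
grasp_force: 0.0
```

Call:
shift_gripper(motion="0 0 0.0005 0 0 | 0 0 0.001 0 0 | 0 0 0.001 0 0")

```text
t: 4.7
position: [0.5149, 0.0169, 0.0896]
eef_rot: [0.703, 0.711, 0.0, 0.0]
wrist_force: [-0.3, -0.2, -0.4]
width: 0.007
grasp_force: 0.2
```

Call:
shift_gripper(motion="0 0 0.0005 0 0 | 0 0 0.0005 0 0")

```text
t: 4.9
position: [0.5149, 0.0169, 0.0893]
eef_rot: [0.703, 0.711, 0.0, 0.0]
wrist_force: [-0.8, -0.5, 2.6]
width: 0.008
grasp_force: 1.5
```

Call:
shift_gripper(motion="0 0 0.0003 0 0 | 0 0 0.0003 0 0")

```text
t: 5.1
position: [0.5149, 0.0169, 0.0892]
eef_rot: [0.703, 0.711, 0.0, 0.0]
wrist_force: [-2.8, 0.6, 7.2]
width: 0.006
grasp_force: 3.6
```

One call: [0,0,-.012],[0,0,-.022],[.011,0,-.022],[.011,0,-.016],[.011,0,-.010],[-.006],[-.003],[-.0015],[-.0008],[-.0003],[-.0003]. Speed ok.

Rail contact is confirmed at a tip height of about 75.2 mm, which matches the text. Now leaf2 the same way.

Call:
shift_gripper(motion="0 0 -0.01 0 0 | 0 0 -0.022 0 0 | 0.006 0 -0.022 0 0 | 0.011 0 -0.022 0 0 | 0.011 0 -0.016 0 0 | 0.011 0 -0.01 0 0 | 0.011 0 -0.006 0 0 | 0.011 0 -0.003 0 0 | 0.011 0 -0.0015 0 0 | 0.011 0 -0.0008 0 0 | 0.011 0 -0.0003 0 0 | 0.011 0 -0.0001 0 0")

```text
t: 6.3
position: [0.5146, 0.0279, 0.0892]
eef_rot: [0.703, 0.711, -0.0, -0.0]
wrist_force: [-1.8, -0.0, 6.9]
width: 0.011
grasp_force: 3.3
```

Call:
shift_gripper(motion="0 0 -0.01 0 0 | 0 0 -0.022 0 0 | 0.006 0 -0.022 0 0 | 0.011 0 -0.022 0 0 | 0.011 0 -0.016 0 0 | 0.011 0 -0.01 0 0 | 0.011 0 -0.006 0 0 | 0.011 0 -0.003 0 0 | 0.011 0 -0.0015 0 0 | 0.011 0 -0.0008 0 0 | 0.011 0 -0.0003 0 0 | 0.011 0 -0.0001 0 0")

```text
t: 7.5
position: [0.5146, 0.0389, 0.0893]
eef_rot: [0.703, 0.711, -0.0, 0.0]
wrist_force: [-2.1, -0.6, 5.8]
width: 0.008
grasp_force: 2.7
```

Call:
shift_gripper(motion="0 0 -0.01 0 0 | 0 0 -0.022 0 0 | 0.006 0 -0.022 0 0 | 0.011 0 -0.022 0 0 | 0.011 0 -0.016 0 0 | 0.011 0 -0.01 0 0 | 0.011 0 -0.006 0 0 | 0.011 0 -0.003 0 0 | 0.011 0 -0.0015 0 0 | 0.011 0 -0.0008 0 0 | 0.011 0 -0.0003 0 0 | 0.011 0 -0.0001 0 0")

```text
t: 8.7
position: [0.5145, 0.0499, 0.0893]
eef_rot: [0.703, 0.711, -0.0, 0.0]
wrist_force: [-2.4, -0.8, 3.5]
width: 0.002
grasp_force: 1.8
```

```bash
python3 snap.py 3; python3 -c "
import cv2
cv2.imwrite('pics/z3.png',cv2.resize(cv2.imread('pics/w3.png')[150:330,240:400],None,fx=3,fy=3,interpolation=cv2.INTER_CUBIC))"
```

```text
(no output)
```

View pics/z3.png

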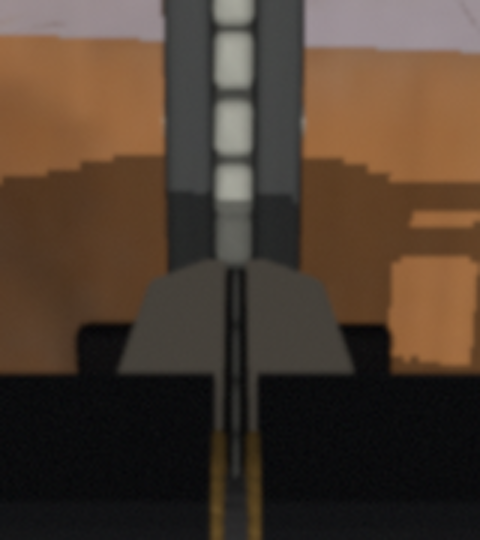

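The shut fingertips, at (235,262) in the crop, sit centred on the row, with the next raised leaf just ahead of them. Continuing with leaves 5–8.

Call:
shift_gripper(motion="0 0 -0.01 0 0 | 0 0 -0.022 0 0 | 0.006 0 -0.022 0 0 | 0.011 0 -0.022 0 0 | 0.011 0 -0.016 0 0 | 0.011 0 -0.01 0 0 | 0.011 0 -0.006 0 0 | 0.011 0 -0.003 0 0 | 0.011 0 -0.0015 0 0 | 0.011 0 -0.0008 0 0 | 0.011 0 -0.0002 0 0 | 0.011 0 0.0001 0 0")

```text
t: 9.95
position: [0.5144, 0.0609, 0.0892]
eef_rot: [0.703, 0.711, -0.0, 0.0]
wrist_force: [-2.7, -0.6, 6.4]
width: 0.007
grasp_force: 2.9
```

Call:
shift_gripper(motion="0 0 -0.01 0 0 | 0 0 -0.022 0 0 | 0.006 0 -0.022 0 0 | 0.011 0 -0.022 0 0 | 0.011 0 -0.016 0 0 | 0.011 0 -0.01 0 0 | 0.011 0 -0.006 0 0 | 0.011 0 -0.003 0 0 | 0.011 0 -0.0015 0 0 | 0.011 0 -0.0008 0 0 | 0.011 0 -0.0003 0 0 | 0.011 0 0 0 0")

```text
t: 11.15
position: [0.5143, 0.0719, 0.0893]
eef_rot: [0.703, 0.711, 0.0, 0.0]
wrist_force: [-2.0, -0.3, 5.8]
width: 0.001
grasp_force: 2.9
```

Call:
shift_gripper(motion="0 0 -0.01 0 0 | 0 0 -0.022 0 0 | 0.006 0 -0.022 0 0 | 0.011 0 -0.022 0 0 | 0.011 0 -0.016 0 0 | 0.011 0 -0.01 0 0 | 0.011 0 -0.006 0 0 | 0.011 0 -0.003 0 0 | 0.011 0 -0.0015 0 0 | 0.011 0 -0.0008 0 0 | 0.011 0 -0.0003 0 0 | 0.011 0 0 0 0")

```text
t: 12.35
position: [0.5142, 0.0829, 0.0893]
eef_rot: [0.703, 0.711, 0.0, 0.0]
wrist_force: [-1.9, -0.7, 5.7]
width: 0.006
grasp_force: 2.8
```

Call:
shift_gripper(motion="0 0 -0.01 0 0 | 0 0 -0.022 0 0 | 0.006 0 -0.022 0 0 | 0.011 0 -0.022 0 0 | 0.011 0 -0.016 0 0 | 0.011 0 -0.01 0 0 | 0.011 0 -0.006 0 0 | 0.011 0 -0.003 0 0 | 0.011 0 -0.0015 0 0 | 0.011 0 -0.0008 0 0 | 0.011 0 -0.0003 0 0 | 0.011 0 0 0 0")

```text
t: 13.55
position: [0.514, 0.0939, 0.0893]
eef_rot: [0.703, 0.711, -0.0, 0.0]
wrist_force: [-2.2, -1.4, 5.2]
width: 0.008
grasp_force: 2.9
```

Call:
shift_gripper(motion="0 0 -0.01 0 0 | 0 0 -0.022 0 0 | 0.006 0 -0.022 0 0 | 0.011 0 -0.022 0 0 | 0.011 0 -0.016 0 0 | 0.011 0 -0.01 0 0 | 0.011 0 -0.006 0 0 | 0.011 0 -0.003 0 0 | 0.011 0 -0.0015 0 0 | 0.011 0 -0.0008 0 0 | 0.011 0 -0.0003 0 0 | 0.011 0 0 0 0")

```text
t: 14.75
position: [0.5139, 0.1049, 0.0893]
eef_rot: [0.703, 0.711, -0.0, 0.0]
wrist_force: [-2.1, -0.5, 5.8]
width: 0.003
grasp_force: 2.9
```

Call:
shift_gripper(motion="0 0 -0.01 0 0 | 0 0 -0.022 0 0 | 0.006 0 -0.022 0 0 | 0.011 0 -0.022 0 0 | 0.011 0 -0.016 0 0 | 0.011 0 -0.01 0 0 | 0.011 0 -0.006 0 0 | 0.011 0 -0.003 0 0 | 0.011 0 -0.0015 0 0 | 0.011 0 -0.0008 0 0 | 0.011 0 -0.0003 0 0 | 0.011 0 0 0 0")

```text
t: 15.95
position: [0.5138, 0.1159, 0.0893]
eef_rot: [0.703, 0.711, -0.0, 0.0]
wrist_force: [-2.7, -0.9, 6.0]
width: 0.004
grasp_force: 2.9
```

Call:
shift_gripper(motion="0 0 -0.01 0 0 | 0 0 -0.022 0 0 | 0.006 0 -0.022 0 0 | 0.011 0 -0.022 0 0 | 0.011 0 -0.016 0 0 | 0.011 0 -0.01 0 0 | 0.011 0 -0.006 0 0 | 0.011 0 -0.003 0 0 | 0.011 0 -0.0015 0 0 | 0.011 0 -0.0008 0 0 | 0.011 0 -0.0003 0 0 | 0.011 0 0 0 0")

```text
t: 17.15
position: [0.5137, 0.1269, 0.0893]
eef_rot: [0.703, 0.711, -0.0, 0.0]
wrist_force: [-2.1, -0.5, 6.0]
width: 0.006
grasp_force: 2.8
```

Call:
shift_gripper(motion="0 0 -0.01 0 0 | 0 0 -0.022 0 0 | 0.006 0 -0.022 0 0 | 0.011 0 -0.022 0 0 | 0.011 0 -0.016 0 0 | 0.011 0 -0.01 0 0 | 0.011 0 -0.006 0 0 | 0.011 0 -0.003 0 0 | 0.011 0 -0.0015 0 0 | 0.011 0 -0.0008 0 0 | 0.011 0 -0.0003 0 0 | 0.011 0 0 0 0")

```text
t: 18.35
position: [0.5136, 0.1379, 0.0893]
eef_rot: [0.703, 0.711, 0.0, 0.0]
wrist_force: [-1.7, -1.2, 5.3]
width: 0.006
grasp_force: 2.3
```

All twelve are pressed. Now I'll lift off and look again from near the first survey pose.

Call:
shift_gripper(motion="0 0 -0.01 0 0 | 0 0 -0.04 0 0 | 0 0 -0.08 0 0 | 0 0 -0.12 0 0 | 0 -0.03 -0.143 0 0 | -0.03 -0.06 -0.143 0 0 | -0.07 -0.084 -0.143 0 0 | -0.11 -0.084 -0.143 0 0 | -0.14 -0.084 -0.143 0 0 | -0.14 -0.084 -0.143 0 0 | -0.14 -0.084 -0.143 0 0")

```text
t: 19.45
position: [0.4311, -0.0032, 0.2326]
eef_rot: [0.704, 0.71, 0.0, 0.0]
wrist_force: [0.8, -0.1, -0.3]
width: 0.002
grasp_force: 0.0
```

```bash
python3 snap.py 4; python3 - <<'E'
from h import *
t=manip.get_image("top")[:,:,::-1];s=manip.get_image("scene")[:,:,::-1]
cv2.imwrite("pics/top4.png",t)
a=cv2.resize(cv2.imread("pics/w4.png")[0:200,330:450],None,fx=3,fy=3,interpolation=cv2.INTER_CUBIC)
b=cv2.resize(s[185:285,250:390],(420,300));c=cv2.resize(t[170:275,240:380],(420,300))
cv2.imwrite("pics/end.png",np.hstack([cv2.convertScaleAbs(a,alpha=1.3,beta=25),np.vstack([b,c])]))
E
```

```text
(no output)
```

View pics/end.png

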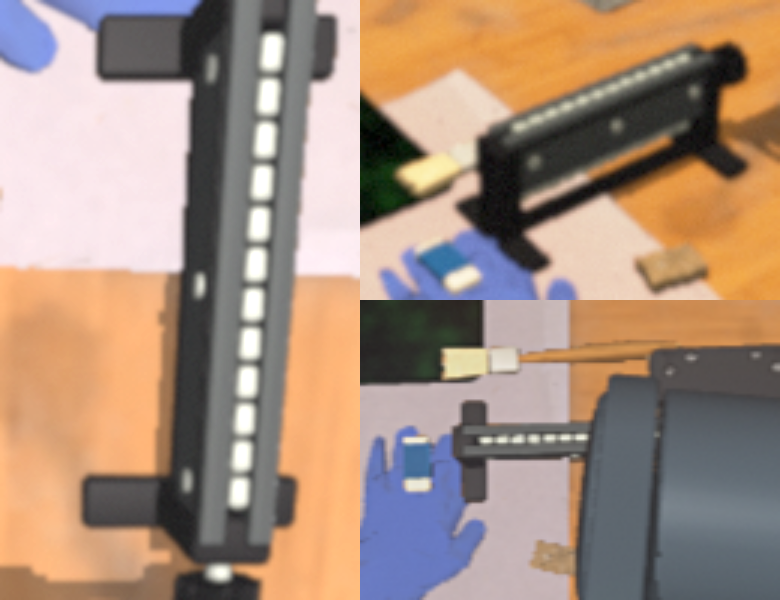

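The end picture shows all twelve leaves in one straight, even line level with the rails, and the gauge and nearby items look unmoved. One numeric check before handing in.

```bash
python3 - <<'E'
from h import *;import pickle
m=pickle.load(open("w4.pkl","rb"));im=cv2.imread("pics/w4.png");h=cv2.cvtColor(im,cv2.COLOR_BGR2HSV)
k=((h[...,2]>140)&(h[...,1]<40)).astype(np.uint8);k[:,:400]=0;k[:,428:]=0
n,l,s,c=cv2.connectedComponentsWithStats(k,connectivity=4)
for p in[c[i] for i in range(1,n) if 25<s[i][4]<120]:print(plane("w",p,.075,m).round(4))
a,b=[cv2.imread(f"pics/top{i}.png").astype(int)[170:275,240:300] for i in(0,4)];print("changed px",(abs(a-b).max(2)>40).sum())
E
```

```text
[0.5135 0.1404 0.075 ]
[0.5136 0.1292 0.075 ]
[0.5137 0.1185 0.075 ]
[0.5137 0.1074 0.075 ]
[0.5138 0.0964 0.075 ]
[0.514  0.0855 0.075 ]
[0.5141 0.0746 0.075 ]
[0.5142 0.0635 0.075 ]
[0.5143 0.0527 0.075 ]
[0.5145 0.0419 0.075 ]
[0.5145 0.0308 0.075 ]
[0.5147 0.0198 0.075 ]
changed px 45
```

```bash
python3 -c "
from plant import manip
print(manip.hand_in())"
```

```text
the job is handed in; nothing more can be done
None
```

All twelve leaves were pressed flush one at a time from the knob end, with about 7 N at most at the wrist; the final pictures show them level, with the gauge and nearby items apparently unmoved, and the job was handed in at about 20 s with the hand clear.

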